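# Find the rattling power module and hold it out over the repair tray

## Robot

A 6-joint arm with a two-finger parallel gripper is mounted at the origin on the work surface. World frame = base frame: x ahead of the robot, y to its left, z up, the work surface at z = 0. Lengths are in m, angles in rad, forces in N, time in s.
With the tool pointing down it reaches from about 0.275 to 0.75 m from the base axis. Payload 10.2 kg.
Tool frame: the origin (TCP) lies on the centre line of the jaws, within the pads' length; the fingertips stand 8 mm ahead of it and the grasp point (between the pads) lies 11 mm behind it; x points along the fingers, z is the direction in which the jaws open and shut, and the axes are right-handed (so a half turn about x gives the same grasp; the last joint's range is limited). The gripper opens to 85 mm and grips with 20 to 120 N. Pads are 22 mm wide; open, the fingers measure 114 mm over their backs; the gripper's body (76 mm by 85 mm) begins 54 mm behind the grasp point. The pads swing forward as they close: fully open they stand 13 mm farther back than shut.
Start: joints at [1.042, 0.313, 1.498, -0, 1.331, -0.223], TCP at [0.158, 0.501, 0.239] pointing down, gripper open.
Joint ranges: [-2.94, 2.94], [-0.97, 2.17], [0.19, 2.56], [-1.23, 4.37], [0.02, 3.11], [-2.88, 2.88]. Speed limits (rad/s): [2.39, 2.39, 3.01, 3.14, 3.14, 3.14].

## Interface

Orientations are given as a 3x3 rotation matrix whose columns are the frame's x, y, z axes.
In Python, from workcell import robot gives the robot as it stands.
- The arm moves only by the tool apply_moves, never from a script. Its argument "series" is a list of rows, each a list of 3 entries, a list of its own where there are three numbers: the closure, from 0 (fully open) to 1 (shut), then the shift along the tool's x, y, z in mm, then the turn, a rotation vector about the tool's x, y, z in rad. In form: [[fingers, [dx, dy, dz], [rx, ry, rz]], ...]. A call has exactly 5 rows; each row is the pose to reach, as a shift and turn from the pose commanded when the call began, along the tool's axes at that moment; what a row does not reach only later rows make up. A row lasts 1/8 s, in which the tool goes at most 62.5 mm and 10.7 degrees, less where a joint would pass 70% of its speed; a pose out of reach is approached as far as the arm can. A call with a gripper value outside its range is refused whole. The fingers move at their own pace and stop on an object; "squeeze" is the grip in N (left out, the last holds). Time passes only in rows, so rows that repeat a pose let the fingers close, or fill a call up. It gives the time, the measured TCP pose, the force and the opening at its end, in the units of the state.
- robot.get_state(): the state, without advancing time (a new reading comes with each control period).
- robot.grab_frame(name): name is "scene" or "side" or "wrist"; returns a dict with "frame" (420x560x3 uint8, red, green, blue), "fx", "fy", "cx", "cy" (pixels), "origin" and "orientation" of the camera in the world; the wrist camera has in their place "tool_from_camera" (4x4, takes a point from camera to tool coordinates, whose origin is the TCP and whose axes are the tool frame's). Camera axes: x right, y down, z forward; pixel columns grow to the right and rows downward; lengths in m; the calibration is good to about 2 mm. A picture is of the moment at which its call begins: read the wrist's pose just before it. There is no depth.
- robot.finish_job(): hands the job in, once; it reports no verdict.
The state is a dict: "time_s": time; "joint_positions": joint angles; "joint_vel": joint speeds; "effort": joint torques, N m; "tool_pos": TCP position; "tool_rot": TCP orientation; "force": force on the tool from outside, world axes, zero at the start; "wrist_torque": the same for the moment, N m; "gripper_width": opening from 0.0 (shut) to 1.0 (fully open).
Only numpy, scipy, OpenCV 4.12 (cv2) and the standard library are available. Lean on these libraries where they do the work, as an engineer would, in place of code of your own. Each camera call takes 0.05 s, during which the arm holds its last target. There are 200 camera calls.

## Task

In one of the three sealed grey modules in the rack a part has come loose: lift them one at a time and shake each lengthwise, back and forth a few times, until you find the one that rattles. Hold that one out, level and right side up, a few centimetres above the middle of the white tray at the far side, and finish while still holding it there, with the other two standing in bays of the rack and everything else on the bench left where it is.

Things in the scene. Friction and masses are not known exactly. Their poses are not given: they have to be found in the camera images.
- module_a: One of three outwardly identical sealed grey metal modules, 130 mm long (x), 56 mm wide (y), 50 mm high (z); vent slots and paper label on top, black socket on the +x end; 0.45 to 0.6 kg, weights differ at random. Origin: centre of its underside; z up. Stands in a rack bay, its x along the rack's x. Which one rattles is drawn anew every time and not told by name, place or weight.
- module_b: Outwardly as module_a, same frame. In the faulty one of the three a round 235 g part rolls freely along x inside, up to 45 mm either way from the middle: a brisk 90 mm stroke or a slight tip sends it to the end, where it knocks; left near that end it shifts the level module's balance about its y axis by 0.05 to 0.1 N m (sign by end).
- module_c: Outwardly as module_a, same frame. In the two sound modules the same 235 g part sits fast in the middle: no knock, no shift of balance.
- rack: Fixed aluminium rack, 150 mm (x) x 316 mm (y), floor plate 6 mm thick, with three bays 120 mm apart along y, each edged by a 5 mm wide rim whose top is 14 mm above the table. Origin: centre of its underside, on the table.
- bay_left (a point): Centre of the floor of the rack's left bay (seen from the robot; + y), 6 mm above the table. Bay inside 140 mm (rack x) x 66 mm (rack y).
- bay_middle (a point): Centre of the floor of the rack's middle bay (seen from the robot; middle y), 6 mm above the table. Bay inside 140 mm (rack x) x 66 mm (rack y).
- bay_right (a point): Centre of the floor of the rack's right bay (seen from the robot; - y), 6 mm above the table. Bay inside 140 mm (rack x) x 66 mm (rack y).
- tray: Fixed shallow white open tray beyond the rack, 160 mm (x) x 200 mm (y), 30 mm high, walls 4 mm. Origin: centre of its underside, on the table.
- tray_in (a point): Centre of the tray's inner floor, 4 mm above the table.
- spool: Bystander: solder spool standing on end, 54 mm across, 40 mm high; origin: centre of underside.
- jar: Bystander: small amber jar with black cap, 42 mm across, 40 mm high; origin: centre of underside.
- board: Bystander: green circuit board lying flat, 90 x 60 mm, 13 mm high with its parts; origin: centre of underside.
- driver: Bystander: screwdriver lying along its x, 150 mm long; origin under its middle.
- meter: Bystander: grey hand multimeter lying flat, 160 x 80 x 41 mm; origin: centre of underside.

How it is judged:
On the way, in this order (a step that is already met when the one before it is completed fails the run):
1. the faulty module is off the rack and its loose part has been thrown to the socket end (((distance between lump_c and module_a below 0.075 m and height (world z) of module_a above 0.045 m and x of lump_c in the frame of module_a above 0.02 m) or (distance between lump_c and module_b below 0.075 m and height (world z) of module_b above 0.045 m and x of lump_c in the frame of module_b above 0.02 m) or (distance between lump_c and module_c below 0.075 m and height (world z) of module_c above 0.045 m and x of lump_c in the frame of module_c above 0.02 m))).
2. still off the rack, its loose part has then been thrown to the other end (((distance between lump_c and module_a below 0.075 m and height (world z) of module_a above 0.045 m and x of lump_c in the frame of module_a below -0.02 m) or (distance between lump_c and module_b below 0.075 m and height (world z) of module_b above 0.045 m and x of lump_c in the frame of module_b below -0.02 m) or (distance between lump_c and module_c below 0.075 m and height (world z) of module_c above 0.045 m and x of lump_c in the frame of module_c below -0.02 m))).
At the end, for the whole second after the job is handed in: The module that rattles is gripped by the fingers and nothing else, its underside 38 to 250 mm above the table, its middle within 50 mm (horizontally) of the tray's middle, upright within 15 degrees and still; each of the other two stands upright in a bay, within 12 mm of its middle (((distance between lump_c and module_a below 0.075 m and horizontal distance between module_a and tray_in below 0.05 m and height (world z) of module_a between 0.038 and 0.25 m and angle between module_a's own z axis and vertical below 0.26 rad and contact force between module_a and the fingers above 2 N and contact force between module_a and tray below 0.1 N and linear speed of module_a below 0.05 m/s and ((horizontal distance between module_b and bay_left below 0.012 m or horizontal distance between module_b and bay_middle below 0.012 m or horizontal distance between module_b and bay_right below 0.012 m) and height (world z) of module_b below 0.011 m and angle between module_b's own z axis and vertical below 0.1 rad) and ((horizontal distance between module_c and bay_left below 0.012 m or horizontal distance between module_c and bay_middle below 0.012 m or horizontal distance between module_c and bay_right below 0.012 m) and height (world z) of module_c below 0.011 m and angle between module_c's own z axis and vertical below 0.1 rad)) or (distance between lump_c and module_b below 0.075 m and horizontal distance between module_b and tray_in below 0.05 m and height (world z) of module_b between 0.038 and 0.25 m and angle between module_b's own z axis and vertical below 0.26 rad and contact force between module_b and the fingers above 2 N and contact force between module_b and tray below 0.1 N and linear speed of module_b below 0.05 m/s and ((horizontal distance between module_a and bay_left below 0.012 m or horizontal distance between module_a and bay_middle below 0.012 m or horizontal distance between module_a and bay_right below 0.012 m) and height (world z) of module_a below 0.011 m and angle between module_a's own z axis and vertical below 0.1 rad) and ((horizontal distance between module_c and bay_left below 0.012 m or horizontal distance between module_c and bay_middle below 0.012 m or horizontal distance between module_c and bay_right below 0.012 m) and height (world z) of module_c below 0.011 m and angle between module_c's own z axis and vertical below 0.1 rad)) or (distance between lump_c and module_c below 0.075 m and horizontal distance between module_c and tray_in below 0.05 m and height (world z) of module_c between 0.038 and 0.25 m and angle between module_c's own z axis and vertical below 0.26 rad and contact force between module_c and the fingers above 2 N and contact force between module_c and tray below 0.1 N and linear speed of module_c below 0.05 m/s and ((horizontal distance between module_a and bay_left below 0.012 m or horizontal distance between module_a and bay_middle below 0.012 m or horizontal distance between module_a and bay_right below 0.012 m) and height (world z) of module_a below 0.011 m and angle between module_a's own z axis and vertical below 0.1 rad) and ((horizontal distance between module_b and bay_left below 0.012 m or horizontal distance between module_b and bay_middle below 0.012 m or horizontal distance between module_b and bay_right below 0.012 m) and height (world z) of module_b below 0.011 m and angle between module_b's own z axis and vertical below 0.1 rad)))); the arm keeps its last pose, push and grip.
It fails at once if a bystander is moved by more than 30 mm (distance of any of spool, jar, board, driver, meter from where it was at the start of the episode above 0.03 m).
It also fails if it takes over 72 s, if anything falls off the work surface, if the arm or the gripper's body presses on something with over 40 N, if the wrist force passes 120 N, or if a joint passes its speed limit or range.

## Working session

There is one attempt and no reset: what is moved stays moved. The work goes in short steps, Python scripts to look and compute and a tool call to move; the robot and the scene stay as the last step left them, time stands still between calls to the robot, and variables do not carry over. Pictures are saved under pics/ and viewed, about 8 in all and at most 12, crops included, and the job is handed in when it is done.

Besides the shell and the picture viewer there is one more tool, called after ">>>" as name(argument=value, ...) on one line, values as JSON. apply_moves: Moves the arm, as the interface text tells. Its arguments: {"type":"object","properties":{"series":{"type":"array","items":{"type":"array"}},"squeeze":{"type":"number"}},"required":["series"]}

```bash
mkdir -p pics; ls; python3 - <<'E'
from workcell import robot
import cv2,numpy as np,pickle
s=robot.get_state();print(s)
d={}
for n in("scene","side"):
    f=robot.grab_frame(n);d[n]=f
    cv2.imwrite(f"pics/{n}0.png",f["frame"][:,:,::-1]);print(n,{k:v for k,v in f.items() if k!="frame"})
pickle.dump(d,open("f0.pkl","wb"))
E
```

```text
pics
{'time_s': 0.0, 'joint_positions': array([ 1.04158753e+00,  3.13481254e-01,  1.49844739e+00, -3.23779043e-06,
        1.33101589e+00, -2.23407785e-01]), 'joint_vel': array([-0.00229447, -0.00245313, -0.00131054, -0.000773  , -0.00144406,
        0.00025924]), 'effort': array([-3.69987738e-04, -4.12267756e+01, -2.59745711e+01, -1.76213730e-04,
        4.11465051e-03,  2.86581383e-05]), 'tool_pos': array([0.15793997, 0.50041362, 0.2387152 ]), 'tool_rot': array([[-6.79783052e-04, -9.53606241e-01,  3.01055933e-01],
       [-1.16854093e-03,  3.01056555e-01,  9.53605571e-01],
       [-9.99999086e-01,  2.96448726e-04, -1.31898107e-03]]), 'force': array([-0.87981533, -0.34441025,  0.3573149 ]), 'wrist_torque': array([ 0.0276707 , -0.02524529,  0.05839269]), 'gripper_width': 1.0003086138506372}
scene {'fx': 517.41093228752, 'fy': 517.41093228752, 'cx': 281.0241545684582, 'cy': 217.37936027383097, 'origin': array([ 1.03422453, -0.75878275,  1.11486129]), 'orientation': array([[ 0.82788123,  0.45058339, -0.33404682],
       [ 0.56079633, -0.653286  ,  0.50865006],
       [ 0.01096116, -0.60843406, -0.79352873]])}
side {'fx': 394.84590701233446, 'fy': 394.84590701233446, 'cx': 279.5560712109577, 'cy': 212.97095424275915, 'origin': array([ 0.33220933, -0.67365287,  0.71089959]), 'orientation': array([[ 0.94038387, -0.24796083,  0.23279521],
       [-0.33981463, -0.656224  ,  0.6737181 ],
       [-0.01428989, -0.71266085, -0.70136318]])}
```

View pics/scene0.png

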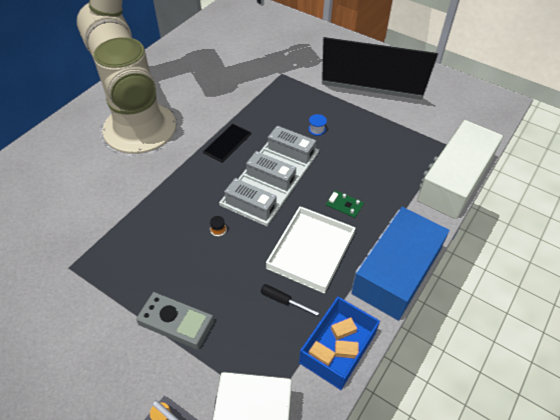

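View pics/side0.png

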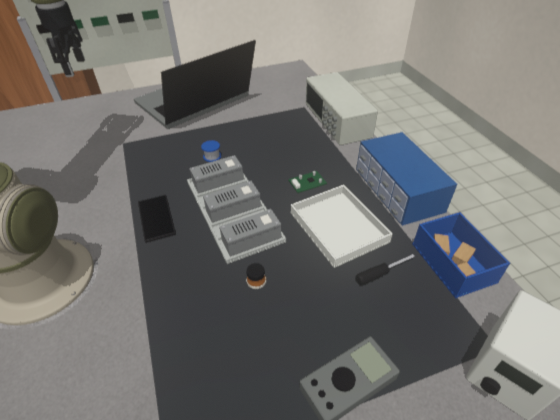

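The scene view shows the rack with modules near (250,198), (270,168) and (291,142), the tray at (311,248), the spool at (317,123) and the jar at (218,226). The side view shows modules at (217,173), (233,201) and (251,231), with the tray at (340,223). I'll enlarge both.

```bash
python3 - <<'E'
import cv2
a=cv2.imread("pics/scene0.png")[110:230,210:370];b=cv2.imread("pics/side0.png")[135:265,180:400]
cv2.imwrite("pics/c1.png",cv2.resize(a,None,fx=5,fy=5,interpolation=cv2.INTER_CUBIC))
cv2.imwrite("pics/c2.png",cv2.resize(b[:,:130],None,fx=4.5,fy=4.5,interpolation=cv2.INTER_CUBIC))
E
```

```text
(no output)
```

View pics/c1.png

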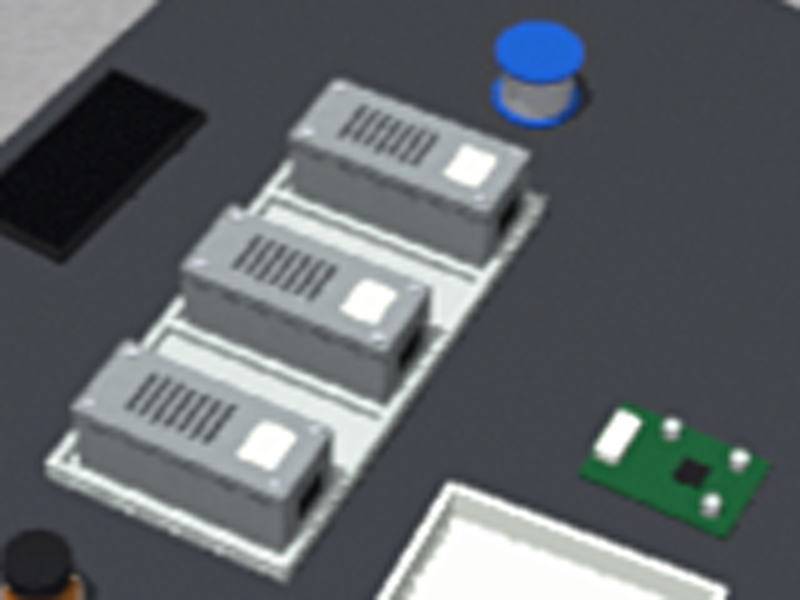

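View pics/c2.png

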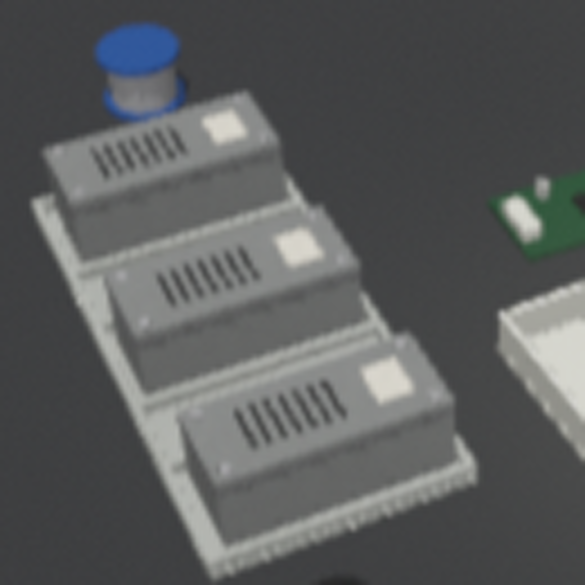

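Both crops show clear module top corners, so I'll project them at z=0.056, and the tray rim at z=0.03.

```bash
cat > h.py <<'E'
import numpy as np,pickle
F=pickle.load(open("f0.pkl","rb"))
def ray(f,p,z):
    d=f["orientation"]@np.array([(p[0]-f["cx"])/f["fx"],(p[1]-f["cy"])/f["fy"],1]);o=f["origin"]
    return (o+d*(z-o[2])/d[2])[:2]
E
python3 - <<'E'
from h import *
np.set_printoptions(precision=4,suppress=True)
A={"L":[(338,80),(530,155),(492,208),(290,137)],"M":[(233,207),(430,290),(388,348),(182,272)],"R":[(130,345),(333,433),(288,495),(72,408)]}
B={"L":[(45,150),(248,95),(280,142),(75,200)],"M":[(107,272),(320,210),(358,265),(140,332)],"R":[(180,410),(405,335),(452,398),(208,475)]}
def rep(n,P):
    P=np.array(P);m=(P[1]+P[2]-P[0]-P[3])/2;w=(P[0]-P[3]+P[1]-P[2])/2
    print(n,P.mean(0),"len",np.hypot(*m),"wid",np.hypot(*w),"yaw",np.arctan2(m[1],m[0]),np.arctan2(-w[0],w[1]))
for k in"LMR":
    rep("sc "+k,[ray(F["scene"],(209.6+u/5,109.6+v/5),.056) for u,v in A[k]])
    rep("si "+k,[ray(F["side"],(179.6+u/4.5,134.6+v/4.5),.056) for u,v in B[k]])
rep("tray sc",[ray(F["scene"],p,.03) for p in[(302,208),(355,239),(323,290),(267,254)]])
rep("tray si",[ray(F["side"],p,.03) for p in[(292,217),(347,187),(390,232),(332,261)]])
# rack rim top corners: -x-y, +x-y, +x+y(scene)
for n,(u,v) in {"sc -x-y":(47,463),"sc +x-y":(288,570),"sc +x+y":(546,197)}.items(): print(n,ray(F["scene"],(209.6+u/5,109.6+v/5),.014))
for n,(u,v) in {"si -x-y":(213,565),"si +x-y":(475,465),"si -x+y":(35,200)}.items(): print(n,ray(F["side"],(179.6+u/4.5,134.6+v/4.5),.014))
from workcell import robot
s=robot.get_state();print(np.arctan2(s["tool_rot"][1,1],s["tool_rot"][0,1]))
E
```

```text
sc L [0.4517 0.1785] len 0.1289139210197798 wid 0.052862601097854046 yaw 0.11486399459295196 0.08767148422173798
si L [0.4493 0.1819] len 0.1274708919124929 wid 0.0530677655643027 yaw 0.07746719933005376 0.12359655010280554
sc M [0.4627 0.056 ] len 0.12792093761367557 wid 0.05363870785046635 yaw 0.11122271382196552 0.1026040820855026
si M [0.4598 0.0602] len 0.12592621198218928 wid 0.05360398892707942 yaw 0.07506026736487544 0.11587187456199992
sc R [ 0.4763 -0.0597] len 0.12881271736793984 wid 0.05097510439062561 yaw 0.11065733868697392 0.06133761604558047
si R [ 0.4717 -0.0545] len 0.12818792129500722 wid 0.05057054601660473 yaw 0.07295802650493667 0.09842393019051479
tray sc [ 0.6938 -0.0963] len 0.16823120917028556 wid 0.17407482888295114 yaw -0.049399254415187874 0.048982238016963185
tray si [ 0.6827 -0.1012] len 0.1741447676664779 wid 0.1703834214859811 yaw 0.2412118339401404 0.1575970297956252
sc -x-y [ 0.4016 -0.1062]
sc +x-y [ 0.5523 -0.0912]
sc +x+y [0.5194 0.224 ]
si -x-y [ 0.4013 -0.1047]
si +x-y [ 0.5473 -0.088 ]
si -x+y [0.37   0.2122]
2.8357956526931725
```

```bash
cat >> h.py <<'E'
from workcell import robot
from scipy.spatial.transform import Rotation as Ro
np.set_printoptions(precision=4,suppress=True)
def Rt(yaw):
    c,s=np.cos(yaw),np.sin(yaw)
    return np.array([[0,-c,-s],[0,-s,c],[-1,0,0]])  # tool x down, y=-module x, z=+module y
def go(*p,yaw=.1):
    s=robot.get_state();R=s["tool_rot"]
    print("t",s["time_s"],"pos",s["tool_pos"],"w",s["gripper_width"],"F",s["force"],"Tq(tool)",R.T@s["wrist_torque"])
    for q in p: print(q,"shift mm",1e3*R.T@(np.array(q)-s["tool_pos"]))
    print("turn",Ro.from_matrix(R.T@Rt(yaw)).as_rotvec())
E
python3 -c "
from h import *
go([.4505,.180,.13],[.4505,.180,.032])"
```

```text
t 0.1 pos [0.158  0.5004 0.2388] w 1.0011539725417105 F [0.1915 0.0037 0.101 ] Tq(tool) [ 0.0142  0.0274 -0.0182]
[0.4505, 0.18, 0.13] shift mm [ 108.9408 -375.4688 -217.3805]
[0.4505, 0.18, 0.032] shift mm [ 206.9407 -375.4948 -217.2679]
turn [-0.4058 -0.0011 -0.0005]
```

>>> apply_moves(series=[[0,[0,-50,-29],[-0.1,0,0]],[0,[10,-102,-59],[-0.2,0,0]],[0,[20,-154,-89],[-0.3,0,0]],[0,[40,-204,-118],[-0.406,0,0]],[0,[60,-250,-145],[-0.406,0,0]]])

```text
time_s: 0.72
tool_pos: [0.3538, 0.2855, 0.1787]
tool_rot: [[0.0, -0.995, -0.101], [0.0, -0.101, 0.995], [-1.0, -0.0, 0.0]]
force: [-0.0, 1.0, 0.2]
gripper_width: 0.999
```

```bash
python3 -c "
from h import *
go([.4505,.180,.11],[.4505,.180,.032])"
```

```text
t 0.725 pos [0.3538 0.2855 0.1787] w 0.9991609316245446 F [-0.0074  1.0319  0.2264] Tq(tool) [-0.0277 -0.0003 -0.0109]
[0.4505, 0.18, 0.11] shift mm [  68.743   -85.5221 -114.6822]
[0.4505, 0.18, 0.032] shift mm [ 146.743   -85.4989 -114.6913]
turn [0.001  0.0001 0.0003]
```

>>> apply_moves(series=[[0,[10,-30,-40],[0,0,0]],[0,[30,-60,-80],[0,0,0]],[0,[60,-85,-115],[0,0,0]],[0,[60,-85,-115],[0,0,0]],[0,[60,-85,-115],[0,0,0]]])

```text
time_s: 1.35
tool_pos: [0.4486, 0.1816, 0.1195]
tool_rot: [[-0.0, -0.995, -0.1], [0.0, -0.1, 0.995], [-1.0, 0.0, 0.0]]
force: [-0.6, -1.2, 0.1]
gripper_width: 1.003
```

```bash
python3 - <<'E'
from h import *
import cv2
go([.4505,.180,.11],[.4505,.180,.032])
s=robot.get_state();f=robot.grab_frame("wrist")
pickle.dump((s,f),open("w1.pkl","wb"))
cv2.imwrite("pics/w1.png",f["frame"][:,:,::-1])
T=f["tool_from_camera"];print(T)
# overlay expected module top corners
im=f["frame"][:,:,::-1].copy()
def proj(P):
    c=np.linalg.inv(T)@np.r_[s["tool_rot"].T@(P-s["tool_pos"]),1]
    return int(f["fx"]*c[0]/c[2]+f["cx"]),int(f["fy"]*c[1]/c[2]+f["cy"])
c,sn=np.cos(.1),np.sin(.1)
for m in([.4505,.18],[.4617,.06]):
    q=[proj(np.array([m[0]+c*a-sn*b,m[1]+sn*a+c*b,.056])) for a,b in((-.065,-.028),(.065,-.028),(.065,.028),(-.065,.028))]
    cv2.polylines(im,[np.array(q)],True,(0,0,255),1)
cv2.imwrite("pics/w1.png",im)
E
```

```text
t 1.35 pos [0.4486 0.1816 0.1195] w 1.002833665748865 F [-0.5564 -1.192   0.0882] Tq(tool) [-0.0041  0.0185  0.03  ]
[0.4505, 0.18, 0.11] shift mm [ 9.5257 -1.7419 -1.771 ]
[0.4505, 0.18, 0.032] shift mm [87.5257 -1.7612 -1.7869]
turn [ 0.0002  0.0002 -0.0002]
[[-0.0004 -0.3145  0.9492 -0.1346]
 [-0.0002 -0.9492 -0.3145  0.0803]
 [ 1.     -0.0004  0.0003  0.0007]
 [ 0.      0.      0.      1.    ]]
```

View pics/w1.png

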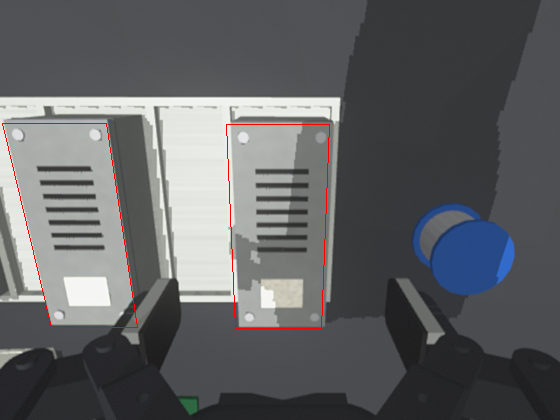

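The overlay shows the predicted module tops (red) lying on the real ones to within 1–2 px, with corners near (228,124) and (322,328). The fingers straddle the left module, so I'm descending and gripping.

>>> apply_moves(series=[[0,[30,-2,-2],[0,0,0]],[0,[65,-2,-2],[0,0,0]],[0,[88,-2,-2],[0,0,0]],[1,[88,-2,-2],[0,0,0]],[1,[88,-2,-2],[0,0,0]]], squeeze=100)

```text
time_s: 2.02
tool_pos: [0.4516, 0.1803, 0.0331]
tool_rot: [[0.002, -0.995, -0.101], [0.001, -0.101, 0.995], [-1.0, -0.002, 0.001]]
force: [1.3, 3.1, -5.4]
gripper_width: 0.637
```

>>> apply_moves(series=[[1,[0,0,0],[0,0,0]],[1,[0,0,0],[0,0,0]],[1,[-10,0,0],[0,0,0]],[1,[-40,0,0],[0,0,0]],[1,[-80,0,0],[0,0,0]]])

```text
time_s: 2.65
tool_pos: [0.4504, 0.1793, 0.1123]
tool_rot: [[-0.002, -0.995, -0.1], [-0.0, -0.1, 0.995], [-1.0, 0.002, -0.0]]
force: [1.0, 0.7, -5.8]
gripper_width: 0.642
```

```bash
python3 -c "
from h import *
go([.4505,.180,.11])"
```

```text
t 2.65 pos [0.4504 0.1793 0.1123] w 0.6419517000748426 F [ 0.979   0.6641 -5.8481] Tq(tool) [ 0.0167 -0.0267 -0.0936]
[0.4505, 0.18, 0.11] shift mm [ 2.2973 -0.2211  0.7212]
turn [ 0.0003 -0.0002 -0.0018]
```

>>> apply_moves(series=[[1,[0,-60,0],[0,0,0]],[1,[0,-100,0],[0,0,0]],[1,[0,-100,0],[0,0,0]],[1,[0,-100,0],[0,0,0]],[1,[0,-100,0],[0,0,0]]])

```text
time_s: 3.28
tool_pos: [0.5498, 0.1895, 0.1115]
tool_rot: [[-0.001, -0.995, -0.1], [-0.0, -0.1, 0.995], [-1.0, 0.001, -0.0]]
force: [-0.9, 0.7, -6.4]
gripper_width: 0.641
```

```bash
python3 -c "
from h import *
go()"
```

```text
t 3.275 pos [0.5498 0.1895 0.1115] w 0.6410867104185761 F [-0.9136  0.66   -6.3813] Tq(tool) [-0.02   -0.0153  0.0263]
turn [ 0.0005 -0.0001 -0.0006]
```

>>> apply_moves(series=[[1,[0,60,0],[0,0,0]],[1,[0,100,0],[0,0,0]],[1,[0,100,0],[0,0,0]],[1,[0,100,0],[0,0,0]],[1,[0,100,0],[0,0,0]]])

```text
time_s: 3.9
tool_pos: [0.4517, 0.1794, 0.1115]
tool_rot: [[0.001, -0.995, -0.1], [0.0, -0.1, 0.995], [-1.0, -0.001, 0.0]]
force: [0.4, -0.6, -6.3]
gripper_width: 0.637
```

```bash
python3 -c "
from h import *
go()"
```

```text
t 3.9 pos [0.4517 0.1794 0.1115] w 0.6373820001078091 F [ 0.3687 -0.608  -6.2626] Tq(tool) [-0.0411  0.002   0.0325]
turn [0.0001 0.     0.0008]
```

>>> apply_moves(series=[[1,[0,-60,0],[0,0,0]],[1,[0,-100,0],[0,0,0]],[1,[0,-100,0],[0,0,0]],[1,[0,-100,0],[0,0,0]],[1,[0,-100,0],[0,0,0]]])

```text
time_s: 4.53
tool_pos: [0.55, 0.1895, 0.1113]
tool_rot: [[-0.001, -0.995, -0.1], [-0.0, -0.1, 0.995], [-1.0, 0.001, 0.0]]
force: [-0.6, -0.0, -5.6]
gripper_width: 0.636
```

```bash
python3 -c "
from h import *
go()"
```

```text
t 4.525 pos [0.55   0.1895 0.1113] w 0.6363035373416271 F [-0.5687 -0.0134 -5.6059] Tq(tool) [ 0.0215  0.0155 -0.049 ]
turn [ 0.0004  0.     -0.0007]
```

>>> apply_moves(series=[[1,[0,60,0],[0,0,0]],[1,[0,100,0],[0,0,0]],[1,[0,100,0],[0,0,0]],[1,[0,100,0],[0,0,0]],[1,[0,100,0],[0,0,0]]])

```text
time_s: 5.15
tool_pos: [0.4517, 0.1794, 0.1115]
tool_rot: [[0.001, -0.995, -0.1], [0.0, -0.1, 0.995], [-1.0, -0.001, 0.0]]
force: [0.0, 1.0, -5.7]
gripper_width: 0.639
```

```bash
python3 -c "
from h import *
go([.4505,.180,.11])"
```

```text
t 5.15 pos [0.4517 0.1794 0.1115] w 0.6392589556688677 F [ 0.0224  0.9603 -5.7462] Tq(tool) [-0.0306  0.0251 -0.0961]
[0.4505, 0.18, 0.11] shift mm [1.4542 1.1721 0.7212]
turn [0.     0.     0.0008]
```

Single readings are noisy, so I'll average over several control periods.

```bash
cat >> h.py <<'E'
def avg(n=8):
    v=[]
    for i in range(n):
        robot.grab_frame("side"); s=robot.get_state(); v.append(np.r_[s["tool_rot"].T@s["wrist_torque"],s["force"]])
    v=np.array(v);print("t",s["time_s"],"Tz mean",v[:,2].mean(),"all",v[:,2],"Ty",v[:,1].mean(),"Fz",v[:,5].mean(),"pos",s["tool_pos"],"w",s["gripper_width"])
E
python3 -c "
from h import *
avg()"
```

```text
t 5.55 Tz mean -0.017035550160291166 all [ 0.0338 -0.0459  0.0391 -0.0922  0.0389 -0.0303 -0.0151 -0.0645] Ty 0.0007971537482988431 Fz -5.6663320979779845 pos [0.4511 0.1794 0.1112] w 0.638332421601923
```

>>> apply_moves(series=[[1,[0,-60,0],[0,0,0]],[1,[0,-100,0],[0,0,0]],[1,[0,-100,0],[0,0,0]],[1,[0,-100,0],[0,0,0]],[1,[0,-100,0],[0,0,0]]])

```text
time_s: 6.18
tool_pos: [0.5498, 0.1895, 0.1113]
tool_rot: [[-0.001, -0.995, -0.1], [-0.0, -0.1, 0.995], [-1.0, 0.001, -0.0]]
force: [-0.3, 0.5, -5.6]
gripper_width: 0.636
```

```bash
python3 -c "
from h import *
avg()"
```

```text
t 6.575 Tz mean 0.0002924423758960651 all [ 0.0365 -0.0228  0.0332 -0.0761  0.0684 -0.0296  0.0473 -0.0546] Ty -0.005193875842950488 Fz -5.546439465202222 pos [0.5505 0.1894 0.1114] w 0.6350820930474775
```

>>> apply_moves(series=[[1,[0,60,0],[0,0,0]],[1,[0,100,0],[0,0,0]],[1,[0,100,0],[0,0,0]],[1,[0,100,0],[0,0,0]],[1,[0,100,0],[0,0,0]]])

```text
time_s: 7.2
tool_pos: [0.4519, 0.1794, 0.1114]
tool_rot: [[0.001, -0.995, -0.1], [0.0, -0.1, 0.995], [-1.0, -0.001, -0.0]]
force: [1.0, 0.8, -6.0]
gripper_width: 0.637
```

```bash
python3 -c "
from h import *
avg()"
```

```text
t 7.6 Tz mean -0.0072404506910253 all [ 0.0162 -0.0002  0.021  -0.0235 -0.0369 -0.02   -0.0525  0.0379] Ty 0.00042043056678634817 Fz -5.915928350759208 pos [0.4511 0.1794 0.1112] w 0.634662694865411
```

All three means stay within 0.02 N m, so the left module looks sound. I'm putting it back and going to the middle one. Bay spacing is 120 mm along -tool z.

>>> apply_moves(series=[[1,[45,0,0],[0,0,0]],[1,[70,0,0],[0,0,0]],[1,[79,0,0],[0,0,0]],[1,[79,0,0],[0,0,0]],[0,[79,0,0],[0,0,0]]])

```text
time_s: 8.22
tool_pos: [0.452, 0.1795, 0.0333]
tool_rot: [[0.002, -0.995, -0.1], [0.0, -0.1, 0.995], [-1.0, -0.003, 0.0]]
force: [-0.1, -0.9, 0.3]
gripper_width: 0.832
```

>>> apply_moves(series=[[0,[0,0,0],[0,0,0]],[0,[0,0,0],[0,0,0]],[0,[-30,0,0],[0,0,0]],[0,[-70,0,0],[0,0,0]],[0,[-75,0,-50],[0,0,0]]])

```text
time_s: 8.85
tool_pos: [0.4573, 0.1307, 0.1098]
tool_rot: [[0.005, -0.995, -0.104], [0.0, -0.104, 0.995], [-1.0, -0.005, -0.0]]
force: [0.8, -0.7, -0.4]
gripper_width: 0.999
```

```bash
python3 -c "
from h import *
go([.4615,.060,.11],[.4615,.060,.032])"
```

```text
t 8.85 pos [0.4573 0.1307 0.1098] w 0.9992944922525769 F [ 0.8198 -0.7241 -0.4122] Tq(tool) [-0.0092 -0.0026 -0.0256]
[0.4615, 0.06, 0.11] shift mm [ -0.1773   3.2059 -70.801 ]
[0.4615, 0.06, 0.032] shift mm [ 77.8215   3.6314 -70.7918]
turn [ 0.0045 -0.0001  0.0055]
```

>>> apply_moves(series=[[0,[0,0,-50],[0,0,0]],[0,[0,0,-71],[0,0,0]],[0,[20,0,-71],[0,0,0]],[0,[60,0,-71],[0,0,0]],[0,[78,0,-71],[0,0,0]]])

```text
time_s: 9.48
tool_pos: [0.4625, 0.059, 0.0278]
tool_rot: [[-0.002, -0.995, -0.1], [0.0, -0.1, 0.995], [-1.0, 0.002, 0.0]]
force: [-0.2, -0.5, 0.0]
gripper_width: 1.0
```

>>> apply_moves(series=[[1,[0,0,0],[0,0,0]],[1,[0,0,0],[0,0,0]],[1,[0,0,0],[0,0,0]],[1,[0,0,0],[0,0,0]],[1,[-20,0,0],[0,0,0]]])

```text
time_s: 10.1
tool_pos: [0.4623, 0.0591, 0.049]
tool_rot: [[-0.002, -0.995, -0.1], [0.0, -0.1, 0.995], [-1.0, 0.002, 0.0]]
force: [-0.4, 0.1, -5.2]
gripper_width: 0.639
```

>>> apply_moves(series=[[1,[-30,0,0],[0,0,0]],[1,[-60,0,0],[0,0,0]],[1,[-60,0,0],[0,0,0]],[1,[-60,-60,0],[0,0,0]],[1,[-60,-100,0],[0,0,0]]])

```text
time_s: 10.72
tool_pos: [0.5637, 0.0692, 0.1076]
tool_rot: [[-0.001, -0.995, -0.1], [0.0, -0.1, 0.995], [-1.0, 0.001, 0.0]]
force: [-0.3, 0.3, -4.9]
gripper_width: 0.64
```

```bash
python3 -c "
from h import *
avg()"
```

```text
t 11.125 Tz mean 0.031643192497982475 all [ 0.1071 -0.0171 -0.0149 -0.0047  0.0449  0.0487  0.0304  0.0587] Ty -0.005442813210852108 Fz -4.755653427771035 pos [0.5618 0.069  0.1089] w 0.6372367509857193
```

>>> apply_moves(series=[[1,[0,60,0],[0,0,0]],[1,[0,100,0],[0,0,0]],[1,[0,100,0],[0,0,0]],[1,[0,100,0],[0,0,0]],[1,[0,100,0],[0,0,0]]])

```text
time_s: 11.75
tool_pos: [0.4639, 0.059, 0.1094]
tool_rot: [[0.001, -0.995, -0.1], [-0.0, -0.1, 0.995], [-1.0, -0.001, -0.0]]
force: [-0.4, 0.5, -4.7]
gripper_width: 0.638
```

```bash
python3 -c "
from h import *
avg()"
```

```text
t 12.15 Tz mean -0.14694206899290158 all [-0.0962 -0.1326 -0.1659 -0.1488 -0.1755 -0.1645 -0.1414 -0.1506] Ty 0.01190376530375311 Fz -4.975095661254786 pos [0.4632 0.059  0.1092] w 0.6396677112272882
```

>>> apply_moves(series=[[1,[0,-60,0],[0,0,0]],[1,[0,-100,0],[0,0,0]],[1,[0,-100,0],[0,0,0]],[1,[0,-100,0],[0,0,0]],[1,[0,-100,0],[0,0,0]]])

```text
time_s: 12.78
tool_pos: [0.5619, 0.069, 0.1093]
tool_rot: [[-0.001, -0.995, -0.1], [0.0, -0.1, 0.995], [-1.0, 0.001, 0.0]]
force: [0.4, 0.1, -4.7]
gripper_width: 0.637
```

```bash
python3 -c "
from h import *
avg()"
```

```text
t 13.175 Tz mean 0.0691719890561063 all [0.1042 0.0279 0.0589 0.0918 0.0953 0.09   0.0797 0.0057] Ty 0.015017267234495594 Fz -4.942560142964254 pos [0.5626 0.069  0.1094] w 0.6418455459753915
```

>>> apply_moves(series=[[1,[0,60,0],[0,0,0]],[1,[0,100,0],[0,0,0]],[1,[0,100,0],[0,0,0]],[1,[0,100,0],[0,0,0]],[1,[0,100,0],[0,0,0]]])

```text
time_s: 13.8
tool_pos: [0.4641, 0.059, 0.1094]
tool_rot: [[0.001, -0.995, -0.1], [-0.0, -0.1, 0.995], [-1.0, -0.001, -0.0]]
force: [0.2, 0.3, -4.9]
gripper_width: 0.643
```

```bash
python3 -c "
from h import *
avg()"
```

```text
t 14.2 Tz mean -0.12599821438350037 all [-0.1259 -0.1566 -0.0918 -0.0623 -0.1596 -0.1547 -0.15   -0.107 ] Ty -0.0024235988534888776 Fz -4.946589331677714 pos [0.4633 0.059  0.1092] w 0.6380221000342001
```

Clear result: the middle module's balance swings from +0.03…+0.07 to −0.13…−0.15 N m with each stroke, in the direction of the stroke, so that is the rattling one. I'm carrying it to the tray.

>>> apply_moves(series=[[1,[-10,-30,-25],[0,0,0]],[1,[-20,-65,-55],[0,0,0]],[1,[-20,-100,-85],[0,0,0]],[1,[-20,-135,-115],[0,0,0]],[1,[-20,-165,-141],[0,0,0]]])

```text
time_s: 14.82
tool_pos: [0.6426, -0.0658, 0.1289]
tool_rot: [[-0.0, -0.995, -0.1], [0.0, -0.1, 0.995], [-1.0, 0.0, 0.0]]
force: [0.1, 0.6, -3.9]
gripper_width: 0.635
```

>>> apply_moves(series=[[1,[0,-20,-17],[0,0,0]],[1,[0,-35,-30],[0,0,0]],[1,[0,-44,-38],[0,0,0]],[1,[0,-44,-38],[0,0,0]],[1,[0,-44,-38],[0,0,0]]])

```text
time_s: 15.45
tool_pos: [0.6886, -0.0978, 0.129]
tool_rot: [[-0.001, -0.995, -0.1], [0.0, -0.1, 0.995], [-1.0, 0.001, 0.0]]
force: [0.1, 0.7, -4.9]
gripper_width: 0.636
```

```bash
python3 - <<'E'
from h import *
import cv2
go()
a=robot.grab_frame("scene")["frame"][:,:,::-1];b=robot.grab_frame("side")["frame"][:,:,::-1]
im=np.hstack([cv2.resize(a[100:310,200:400],None,fx=2.1,fy=2.1,interpolation=cv2.INTER_CUBIC),cv2.resize(b[120:330,180:361+0],None,fx=2.1,fy=2.1,interpolation=cv2.INTER_CUBIC)])
b2=cv2.resize(b[100:310,200:400],None,fx=2.1,fy=2.1)
im=np.hstack([im[:,:420],cv2.resize(b[120:290,180:400],(380,int(170*380/220)),interpolation=cv2.INTER_CUBIC).copy() if 0 else cv2.copyMakeBorder(cv2.resize(b[120:290,180:400],(380,294)),0,im.shape[0]-294,0,0,cv2.BORDER_CONSTANT)])
print(im.shape);cv2.imwrite("pics/t.png",im)
E
```

```text
t 15.45 pos [ 0.6886 -0.0978  0.129 ] w 0.6360382630113777 F [ 0.0549  0.7065 -4.9046] Tq(tool) [ 0.0393  0.0101 -0.0454]
turn [ 0.0004  0.0004 -0.0008]
(441, 800, 3)
```

View pics/t.png

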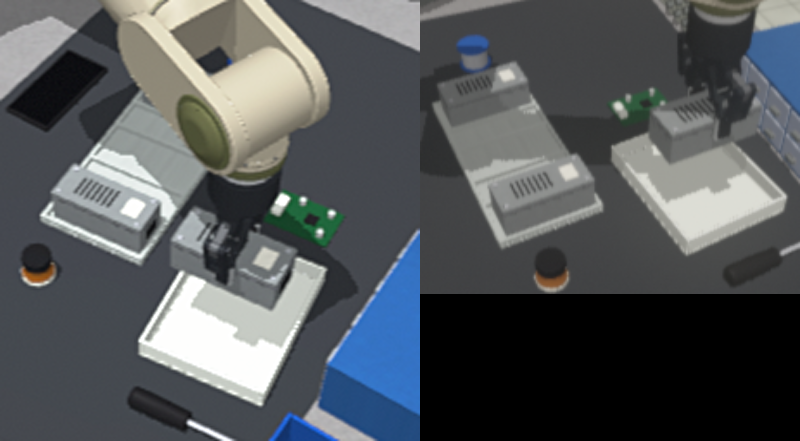

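The view shows the module level above the tray, with the left and right modules standing in their bays. The tray corners disagree with my first reading, so I'm re-measuring the tray by segmenting the first, unobstructed frames.

```bash
python3 - <<'E'
from h import *
import cv2
from scipy.optimize import minimize
for n,(x0,y0,x1,y1) in {"scene":(255,200,362,296),"side":(285,182,396,268)}.items():
    f=F[n];im=f["frame"]
    m=np.zeros(im.shape[:2],np.uint8);m[y0:y1,x0:x1]=(im[y0:y1,x0:x1].min(2)>140)
    k,l,st,ce=cv2.connectedComponentsWithStats(m);i=1+st[1:,4].argmax();m=(l==i).astype(np.uint8)
    h=cv2.convexHull(cv2.findContours(m,0,1)[0][0]).reshape(-1,2)
    print(n,st[i],h[[h[:,0].argmin(),h[:,1].argmin(),h[:,0].argmax(),h[:,1].argmax()]].tolist())
    H=np.zeros_like(m);cv2.fillConvexPoly(H,h,1)
    def sil(p):
        c,s=np.cos(p[2]),np.sin(p[2]);q=[]
        for z in(0,.03):
            for a,b in((-.08,-.1),(.08,-.1),(.08,.1),(-.08,.1)):
                v=f["orientation"].T@(np.array([p[0]+c*a-s*b,p[1]+s*a+c*b,z])-f["origin"]);q.append((f["fx"]*v[0]/v[2]+f["cx"],f["fy"]*v[1]/v[2]+f["cy"]))
        M=np.zeros_like(m);cv2.fillConvexPoly(M,np.round(cv2.convexHull(np.float32(q))*16).astype(np.int32),1,shift=4);return (M!=H).sum()
    r=min((minimize(sil,[.69,-.1-d,y],method="Nelder-Mead",options=dict(initial_simplex=np.array([[.69,-.1-d,y],[.72,-.1-d,y],[.69,-.07-d,y],[.69,-.1-d,y+.1]]))) for d in(0,.02) for y in(0,.1,.2)),key=lambda r:r.fun)
    print(r.x,r.fun,H.sum())
E
```

```text
scene [ 266  206   90   87 4515] [[266, 268], [300, 206], [355, 228], [324, 292]]
[ 0.6878 -0.0891  0.1363] 39.0 4671
side [ 291  185  101   82 4262] [[291, 206], [344, 185], [391, 232], [334, 266]]
[ 0.6886 -0.0864  0.1424] 157.0 4678
```

Both cameras now agree on a tray centre of (0.688, −0.088). I'm nudging the module 10 mm and lowering it 40 mm, which puts its underside about 67 mm above the table.

>>> apply_moves(series=[[1,[12,0,4],[0,0,0]],[1,[28,0,8],[0,0,0]],[1,[40,0,10],[0,0,0]],[1,[40,0,10],[0,0,0]],[1,[40,0,10],[0,0,0]]])

```text
time_s: 16.18
tool_pos: [0.6883, -0.0884, 0.0897]
tool_rot: [[0.001, -0.995, -0.1], [-0.0, -0.1, 0.995], [-1.0, -0.001, -0.0]]
force: [-0.0, -0.3, -5.1]
gripper_width: 0.643
```

```bash
python3 - <<'E'
from h import *
import cv2
avg()
a=robot.grab_frame("side")["frame"][:,:,::-1]
cv2.imwrite("pics/t2.png",cv2.resize(a[125:285,170:400],None,fx=3.4,fy=3.4,interpolation=cv2.INTER_CUBIC))
E
```

```text
t 16.575 Tz mean -0.0707751006415257 all [-0.0618 -0.0802 -0.0768 -0.0587 -0.0391 -0.0941 -0.0608 -0.0947] Ty 0.004863288436101054 Fz -4.912890988178342 pos [ 0.6881 -0.0883  0.0894] w 0.6424503303560181
```

View pics/t2.png

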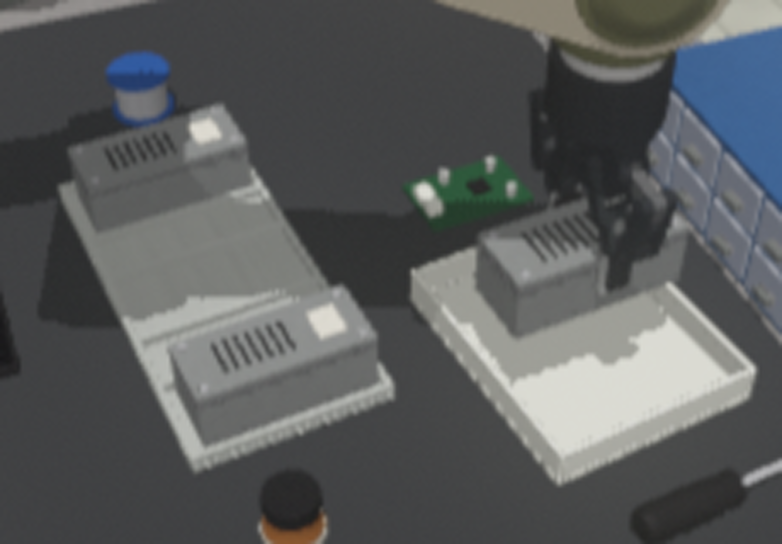

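The side view shows the module held level above the tray. The left module's corner is at px (242,167), against (241.8,166.2) at the start, so it is back in its bay. The bystanders are unmoved. Handing in.

```bash
python3 -c "
from workcell import robot
print(robot.finish_job())"
```

```text
the job is handed in; nothing more can be done
None
```

The rattling module is the one from the middle bay. I handed the job in after about 16.6 s with that module held level over the tray.

- **Left module:** I shook it and its averaged balance stayed within 0.02 N m of zero. Single readings were noisy and could not be trusted alone. I put it back, and its top corner shows within about 1 px of its starting place in the side view.
- **Middle module:** The balance swung between about +0.03…+0.07 and −0.13…−0.15 N m, towards the end of each stroke. The loose part therefore went first to the socket end and then to the other end, while the module was off the rack.
- **Right module:** I never touched it, because the faulty one was already found.
- **Final checks:**
  - The tool is at (0.688, −0.088), matching the tray centre fitted in both cameras to within a few millimetres.
  - The module's underside is about 67 mm above the table, worked out from the grasp height.
  - The grip is holding, with 4.9 N of weight on the wrist and 0.64 opening.
  - The bystanders visible in the last side crop (spool, jar, board, driver) look unmoved. The meter was outside that crop, but the arm never went near it.
- **What disagreed:** My first hand-read tray corners put its centre about 10 mm off, so I corrected this by segmenting the first images before lowering. The side-camera fit of the tray outline was looser than the scene-camera one (157 against 39 mismatched pixels), but the two centres agree within 3 mm.

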